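# Open the contact grill and hold up the dark roll with the tongs

### The arm

A 6-joint arm with a two-finger parallel gripper is mounted at the origin on the work surface. World frame = base frame: x ahead of the robot, y to its left, z up, the work surface at z = 0. Lengths are in m, angles in rad, forces in N, time in s.
With the tool pointing down it reaches from about 0.25 to 0.725 m from the base axis. Payload 9.7 kg.
Tool frame: the origin (TCP) lies at the very end of the fingers, on their centre line; the grasp point (between the pads) lies 19 mm behind it; z points along the fingers, y is the line along which they close (so a half turn about z gives the same grasp; the last joint's range is limited). The gripper opens to 85 mm and grips with 20 to 120 N. Pads are 22 mm wide; open, the fingers measure 114 mm over their backs; the gripper's body (76 mm by 85 mm) begins 54 mm behind the grasp point. The pads swing forward as they close: fully open they stand 13 mm farther back than shut.
Start: joints at [1.325, 0.087, 0.176, 1.66, 0, 1.571], TCP at [0.134, 0.533, 0.209] pointing down, gripper open.
Joint ranges: [-3.13, 3.13], [-0.85, 1.81], [-1.15, 1.24], [-2.2, 2.28], [-1.44, 1.52], [-3.14, 3.14]. Speed limits (rad/s): [2.22, 2.22, 2.57, 3.14, 3.14, 3.14].

### API

Orientations are given as a unit quaternion [w, x, y, z].
In Python, from station import bot, cams, hand_in gives the robot as it stands.
- The arm moves only by the tool drive_tool, never from a script. Its argument "moves" is a list of rows, each a list of 2 entries, a list of its own where there are three numbers: the shift along the tool's x, y, z in cm, then the turn, a rotation vector about the tool's x, y, z in degrees. A call has 1 to 12 rows; each row is the pose to reach, as a shift and turn from the pose commanded when the call began, along the tool's axes at that moment; what a row does not reach only later rows make up. A row lasts 1/12 s, in which the tool goes at most 41.7 mm and 7.16 degrees, less where a joint would pass 70% of its speed; a pose out of reach is approached as far as the arm can. A call with a gripper value outside its range is refused whole. "claw" is the finger opening in cm, from 0 to 8.54, set as the call begins (left out, the last holds). The fingers move at their own pace and stop on an object; "force" is the grip in N (left out, the last holds). Time passes only in rows, so rows that repeat a pose let the fingers close. It gives the time, the measured TCP pose, the force, the opening and the grip force at its end, in the units of the state.
- bot.sense(): the state, without advancing time (a new reading comes with each control period).
- cams.capture(name): name is "scene" or "top" or "wrist"; returns a dict with "color" (480x640x3 uint8, blue, green, red), "fx", "fy", "cx", "cy" (pixels), "T" (4x4, takes a point from camera to world coordinates); the wrist camera has in their place "tool_from_camera" (4x4, takes a point from camera to tool coordinates, whose origin is the TCP and whose axes are the flange's). Camera axes: x right, y down, z forward; pixel columns grow to the right and rows downward; lengths in m; the calibration is good to about 2 mm. A picture is of the moment at which its call begins: read the wrist's pose just before it. There is no depth.
- hand_in(): hands the job in; it is judged then, once.
The state is a dict: "clock": time; "qpos": joint angles; "dq": joint speeds; "joint_efforts": joint torques, N m; "position": TCP position; "tool_rot": TCP orientation; "wrist_force": force on the tool from outside, world axes, zero at the start; "torque": the same for the moment, N m; "gripper_width": finger opening in m; "gripper_force": force on a finger pad.
Only numpy, scipy, OpenCV 4.12 (cv2) and the standard library are available. Lean on these libraries where they do the work, as an engineer would, in place of code of your own. Each camera call takes 0.05 s, during which the arm holds its last target. There are 200 camera calls.

### The job

Lift the lid of the contact grill gently all the way back to its stop, then pick up the kitchen tongs. Close the tongs on the dark brown roll in the grill and lift it about 10 cm off the grill plate without touching it with the gripper, leaving the pale roll and everything else where it is and the lid open. Finish while holding the roll up, still in the tongs, so that I can bring a plate.

Things in the scene. Friction and masses are not known exactly. Their poses are not given: they have to be found in the camera images.
- grill_lid (a joint): Opening angle of the grill's black and steel lid, rad: 0 closed (level), 1.62 at its open stop (upright, leaning 3 degrees back). It starts part open, 0.2 to 0.5, over the rolls. Its hinge is stiff (friction): the lid stays wherever it is left. Lifting it takes about 8 N at the handle at first, 5 N near upright.
- grill_hinge (a point): Middle of the lid's hinge axis, 116 mm above the worktop. x points level from the grill's front to its back, y along the hinge axis, z up. Two hinge brackets rise to just over this height at y = +-112 mm, x = -29 to 5 mm.
- grill: Black contact grill, fixed, 250 mm wide; origin on the worktop under its middle, 95 mm in front of the hinge; axes as grill_hinge. Its flat lower plate is 62 mm above the worktop, from x = -97 to 57 mm and y = -117 to 117; the base front is at x = -103, with a lip to -122 mm, all below plate height.
- grill_lid_handle (a point): Middle of the lid's round black handle bar: 18 mm thick, 140 mm free length, parallel to the hinge axis, 222 mm from it: with the lid at angle a, at x = -222 cos a, z = +222 sin a mm from grill_hinge. A 41 mm gap for a finger lies between bar and lid. The lid is 236 mm wide, from 20 mm below to 32 mm above the plane of hinge and bar. The bar may turn between the fingers as the lid swings.
- tongs_grip (a point): Middle of the steel kitchen tongs, between their two red grip sleeves (90 mm long along x, 22 mm high, centred here), 11 mm up. They lie flat, 22 mm high all along, and open in the level plane. x points along the centre line to the tips, z up. Rivet at x = -100 mm, ring to -132; the cupped tips (49 mm long) are centred at x = 130 mm. The weight, 130 g, lies near here.
- tongs: The same tongs, origin under tongs_grip. Sprung open: 56 mm wide over the middle of the sleeves (sloping 4.6 degrees, wider to the tips), 82 mm free between the tips, 101 mm outside. Closed on a roll: sleeves parallel, 40 mm outside; shut: 20 mm. The spring starts to give at about 4.5 N on the sleeves, 7 N on a roll. Squeezed to 48-52 mm they can be carried with the tips open round a roll.
- tongs_left: The tongs' left arm (+y side of their centre line); origin at the rivet, axes as the tongs' when open.
- tongs_right: The tongs' right arm (-y side of their centre line); origin at the rivet, axes as the tongs' when open.
- dark_roll_center (a point): Centre of the dark brown round roll, half-way up: 21 mm above the grill plate, 83 mm above the worktop. The roll is 56 mm across (widest from 8 to 26 mm above its foot), 42 mm high, 35 to 70 g, and stands on the lower plate in one half of the grill.
- dark_roll: The dark brown roll; origin at the centre of its underside.
- pale_roll: The pale yellow roll, of the same size, on the plate in the other half of the grill, at least 110 mm from the dark one; origin at the centre of its underside. Leave it there.
- mug: Blue mug, 80 mm across, 95 mm high; origin under its centre. Leave alone.
- paprika_jar: Spice jar with red cap, 47 mm across, 98 mm high; origin under its centre. Leave alone.
- herb_jar: Spice jar with green cap, 47 mm across, 98 mm high; origin under its centre. Leave alone.
- pepper_mill: Dark wooden pepper mill, 56 mm across, 162 mm high; origin under its centre. Leave alone.
- plate: Empty white plate, 170 mm across, 20 mm high; origin under its centre. Leave alone.
- spatula: Wooden spatula, 270 mm long, lying flat, origin under its middle; x points from handle to blade. Leave alone.

How it is judged:
On the way, in this order (a step that is already met when the one before it is completed fails the run):
1. the grill lid is lifted back to its stop (value of joint grill_lid above 1.54 rad), for 0.3 s.
2. the tongs are picked up in the gripper, clear of the worktop (contact force between the fingers and tongs above 1 N and height (world z) of tongs_grip above 0.045 m), for 0.2 s.
3. both tips of the tongs are closed on the dark roll (contact force between each of tongs_left, tongs_right and dark_roll above 0.5 N and contact force between the fingers and tongs above 1 N), for 0.2 s.
At the end, for the whole second after the job is handed in: Dark roll pinched by both tongs tips (over 0.3 N each), centre at least 163 mm above the worktop, still; tongs in the gripper, over 100 mm up, off the grill; nothing else touches the roll. Lid at its stop (over 1.54 rad), pale roll within 20 mm, the rest within 30 mm of their starts (height (world z) of dark_roll_center above 0.163 m and height (world z) of tongs_grip above 0.1 m and contact force between each of tongs_left, tongs_right and dark_roll above 0.3 N and contact force between the fingers and tongs above 1 N and contact force between tongs and grill below 0.1 N and contact force between dark_roll and grill below 0.05 N and contact force between dark_roll and the fingers below 0.05 N and contact force between dark_roll and the arm below 0.05 N and contact force between dark_roll and pale_roll below 0.05 N and contact force between dark_roll and mug below 0.05 N and contact force between dark_roll and pepper_mill below 0.05 N and linear speed of dark_roll below 0.03 m/s and value of joint grill_lid above 1.54 rad and distance of pale_roll from where it was at the start of the episode below 0.02 m and distance of each of mug, paprika_jar, herb_jar, pepper_mill, plate, spatula from where it was at the start of the episode below 0.03 m); the arm keeps its last pose, push and grip.
It fails at once if the lid is slammed against its stop (over 1.2 rad/s in the last 0.15 rad) (value of joint grill_lid above 1.47 rad and velocity of joint grill_lid above 1.2 rad/s).
It fails at once if the gripper or arm touches the dark roll (contact force between any of the fingers, the arm and dark_roll above 0.5 N).
It fails at once if the pale roll is shifted more than 20 mm (distance of pale_roll from where it was at the start of the episode above 0.02 m).
It fails at once if another thing on the worktop is shifted more than 30 mm (distance of any of mug, paprika_jar, herb_jar, pepper_mill, plate, spatula from where it was at the start of the episode above 0.03 m).
It also fails if it takes over 67 s, if anything falls off the work surface, if the arm or the gripper's body presses on something with over 40 N, if the wrist force passes 120 N, or if a joint passes its speed limit or range.

## Working session

There is one attempt and no reset: what is moved stays moved. The work goes in short steps, Python scripts to look and compute and a tool call to move; the robot and the scene stay as the last step left them, time stands still between calls to the robot, and variables do not carry over. Pictures are saved under pics/ and viewed, at most 10 in all, crops included, and the job is handed in when it is done.

Besides the shell and the picture viewer there is one more tool, called after ">>>" as name([rows], argument=value, ...), one row to a line, values as JSON. drive_tool: Moves the arm, as the interface text tells. Its arguments: {"type":"object","properties":{"moves":{"type":"array","items":{"type":"array"}},"claw":{"type":"number"},"force":{"type":"number"}},"required":["moves"]}

```bash
mkdir -p pics
python3 - <<'E'
from station import bot,cams
import cv2,numpy as np
s=bot.sense();print({k:np.round(v,3).tolist() for k,v in s.items()})
for n in("scene","top"):
    c=cams.capture(n);cv2.imwrite(f"pics/{n}0.png",c["color"]);print(n,c["fx"],c["cx"],c["cy"],np.round(c["T"],3).tolist())
E
```

```text
{'clock': 0.0, 'qpos': [1.325, 0.087, 0.175, 1.66, 0.0, 1.571], 'dq': [0.0, -0.0, 0.001, 0.001, -0.001, 0.001], 'joint_efforts': [-0.001, -52.039, 46.48, 0.017, -0.0, -0.0], 'position': [0.134, 0.533, 0.209], 'tool_rot': [-0.0, 0.123, 0.992, -0.001], 'wrist_force': [0.255, -0.56, 0.364], 'torque': [-0.032, 0.031, -0.01], 'gripper_force': 0.0, 'gripper_width': 0.085}
scene 500.13497079384365 319.4201212186933 241.56618136566954 [[0.876, 0.389, -0.286, 1.041], [0.482, -0.687, 0.544, -0.846], [0.015, -0.615, -0.789, 1.277], [0.0, 0.0, 0.0, 1.0]]
top 555.5265199504901 318.64624427028036 242.01297603586673 [[-0.052, -0.977, 0.205, 0.217], [-0.999, 0.052, -0.006, -0.039], [-0.005, -0.205, -0.979, 1.809], [0.0, 0.0, 0.0, 1.0]]
```

View pics/scene0.png

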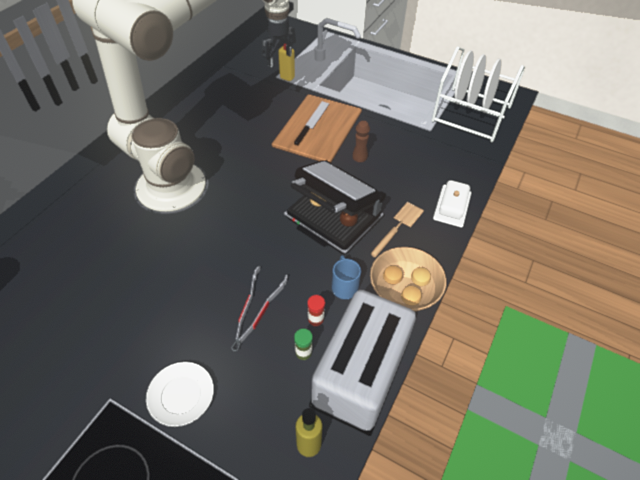

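View pics/top0.png

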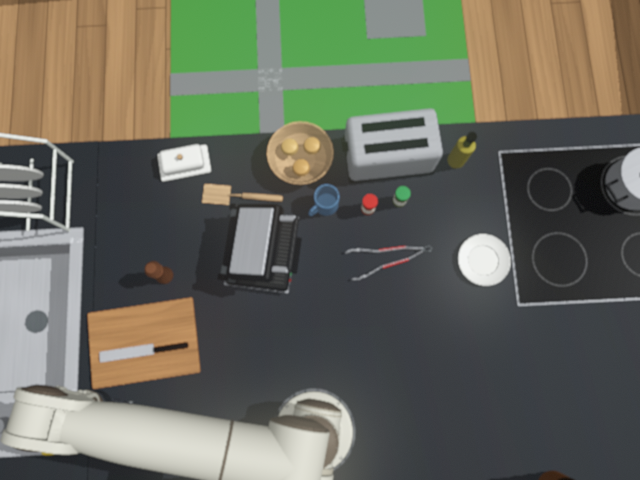

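The scene view shows the grill at about (335,205), dark roll near (350,217), pale roll near (316,203) and tongs from rivet (236,346) to tips (257,270)/(286,278). In the top view the grill is at (260,248), its front facing right (world −y), and the tongs' tips (350,252)/(354,278) point at the grill from rivet (428,248).

```bash
cat > h.py <<'E'
import numpy as np,cv2
from scipy.spatial.transform import Rotation as R
from station import bot,cams
def ray(c,u,v,z,T=None):
    T=c["T"] if T is None else T
    d=T[:3,:3]@np.array([(u-c["cx"])/c["fx"],(v-c["cy"])/c["fy"],1]);o=T[:3,3]
    return o+d*(z-o[2])/d[2]
def proj(c,p,T=None):
    T=c["T"] if T is None else T
    q=T[:3,:3].T@(np.asarray(p)-T[:3,3]);return np.array([c["cx"]+c["fx"]*q[0]/q[2],c["cy"]+c["fy"]*q[1]/q[2]])
def wristT(c,s):
    T=np.eye(4);w=s["tool_rot"];T[:3,:3]=R.from_quat([w[1],w[2],w[3],w[0]]).as_matrix();T[:3,3]=s["position"]
    return T@np.array(c["tool_from_camera"])
E
python3 - <<'E'
from h import *
t=cams.capture("top");s=cams.capture("scene")
A=cv2.resize(t["color"][190:310,210:310],(400,480),interpolation=cv2.INTER_CUBIC)
B=cv2.resize(s["color"][150:270,280:380],(400,480),interpolation=cv2.INTER_CUBIC)
cv2.imwrite("pics/a.png",np.hstack([A,B]))
for n,c,z in(("top",t,.018),("scene",s,.018)):
    b,g,r=[c["color"][:,:,i].astype(int) for i in range(3)]
    m=((r>110)&(r-g>60)&(r-b>60)).astype(np.uint8)
    k,l,st,ce=cv2.connectedComponentsWithStats(m)
    for i in range(1,k):
        if st[i,4]>8: print(n,st[i],ce[i].round(1),ray(c,*ce[i],z).round(3))
# tongs outline, top: rivet/tips
for p in[(428,248),(347,251),(352,278)]: print(p,ray(t,*p,.015).round(3))
for p in[(236,346),(257,269),(287,277)]: print(p,ray(s,*p,.015).round(3))
E
```

```text
top [362 194  16  15 195] [369.6 200.9] [ 0.724 -0.227  0.018]
top [383 259  25  10  53] [394.9 263.6] [ 0.508 -0.294  0.018]
scene [239 295  11  26  41] [243.8 307.4] [ 0.51  -0.296  0.018]
scene [307 295  18  21 292] [315.7 304.6] [ 0.687 -0.186  0.018]
scene [253 301  16  28  73] [259.9 314.5] [ 0.563 -0.293  0.018]
(428, 248) [ 0.554 -0.408  0.015]
(347, 251) [ 0.558 -0.141  0.015]
(352, 278) [ 0.468 -0.152  0.015]
(236, 346) [ 0.559 -0.407  0.015]
(257, 269) [ 0.468 -0.163  0.015]
(287, 277) [ 0.563 -0.143  0.015]
```

View pics/a.png

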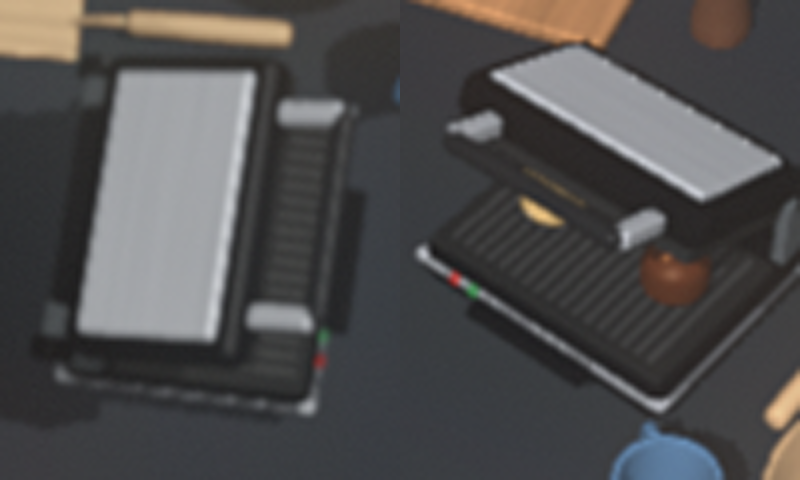

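The crops show the lid's steel bracket arms ending at top-crop (345,112)/(311,320) and scene-crop (450,135)/(622,243), base front corners at top (308,408)/(352,108) and scene (418,252)/(660,410), and the dark roll at scene (675,275).

```bash
cat >> h.py <<'E'
def tri(c1,p1,c2,p2):
    def r(c,p):
        d=c["T"][:3,:3]@np.array([(p[0]-c["cx"])/c["fx"],(p[1]-c["cy"])/c["fy"],1]);return c["T"][:3,3],d/np.linalg.norm(d)
    o1,d1=r(c1,p1);o2,d2=r(c2,p2)
    a=np.linalg.lstsq(np.c_[d1,-d2],o2-o1,rcond=None)[0];x,y=o1+a[0]*d1,o2+a[1]*d2
    return (x+y)/2,np.linalg.norm(x-y)
E
python3 - <<'E'
from h import *
t=cams.capture("top");s=cams.capture("scene")
A=lambda x,y:(210+x/4,190+y/4)
B=lambda x,y:(280+(x-400)/4,150+y/4)
for n,a,b in[("barR",A(345,112),B(640,240)),("barL",A(311,320),B(450,135)),("cornL",A(308,408),B(418,252)),("cornR",A(352,108),B(660,410)),("dot",A(320,361),B(455,279))]:
    x,e=tri(t,a,s,b);print(n,x.round(3),round(e,4))
b,g,r=[s["color"][:,:,i].astype(int) for i in range(3)]
for n,m in(("dark",(r>70)&(r-b>40)&(r-g>25)),("pale",(r>150)&(r-b>60))):
    m=m.astype(np.uint8);m[:,:300]=0;m[:195]=0;m[228:]=0;m[:,362:]=0
    k,l,st,ce=cv2.connectedComponentsWithStats(m)
    for i in range(1,k):
        if st[i,4]>8: print(n,st[i],ce[i].round(1),ray(s,*ce[i],.083).round(3),ray(s,*ce[i],.09).round(3))
for p in(A(60,372),A(308,408)):print(ray(t,*p,.055).round(3))
E
```

```text
barR [0.639 0.02  0.199] 0.0186
barL [0.475 0.046 0.204] 0.0007
cornL [0.431 0.06  0.033] 0.0002
cornR [0.678 0.015 0.031] 0.001
dot [0.471 0.051 0.03 ] 0.0035
dark [311 200   9   6  21] [314.7 203. ] [0.518 0.108 0.083] [0.521 0.103 0.09 ]
dark [341 213  15  13 131] [347.4 219.2] [0.641 0.099 0.083] [0.643 0.094 0.09 ]
pale [311 200   9   6  27] [314.4 203. ] [0.517 0.108 0.083] [0.521 0.102 0.09 ]
[0.468 0.255 0.055]
[0.429 0.059 0.055]
```

>>> drive_tool([
  [[0,0,-5],[0,0,0]],
  [[0,0,-10],[0,0,0]],
  [[-53,-36.5,-11],[0,0,-4]],
  [[-53,-36.5,-11],[0,0,-4]],
  [[-53,-36.5,-11],[0,0,-4]],
  [[-53,-36.5,-11],[0,0,-4]],
  [[-53,-36.5,-11],[0,0,-4]],
  [[-53,-36.5,-11],[0,0,-4]],
  [[-53,-36.5,-11],[0,0,-4]],
  [[-53,-36.5,-11],[0,0,-4]],
  [[-53,-36.5,-11],[0,0,-4]],
  [[-53,-36.5,-11],[0,0,-4]],
], claw=5)

```text
clock: 1.3
position: [0.4098, 0.2191, 0.3102]
tool_rot: [0.0, 0.088, 0.996, 0.0]
wrist_force: [-0.1, 1.2, -0.3]
gripper_width: 0.0498
gripper_force: 0.0
```

>>> drive_tool([
  [[-16,-13,0],[0,0,0]],
  [[-16,-13,0],[0,0,0]],
  [[-16,-13,0],[0,0,0]],
  [[-16,-13,0],[0,0,0]],
  [[-16,-13,0],[0,0,0]],
  [[-16,-13,0],[0,0,0]],
  [[-16,-13,0],[0,0,0]],
  [[-16,-13,0],[0,0,0]],
])

```text
clock: 1.97
position: [0.5436, 0.0649, 0.3097]
tool_rot: [-0.0, 0.088, 0.996, 0.0]
wrist_force: [-0.9, 1.2, -0.5]
gripper_width: 0.0499
gripper_force: 0.0
```

Run:
```python
from h import *
s=bot.sense();c=cams.capture("wrist");cv2.imwrite("pics/w1.png",c["color"])
T=wristT(c,s);print(np.round(c["tool_from_camera"],3).tolist(),c["fx"],c["cx"],c["cy"],s["position"].round(4) if hasattr(s["position"],'round') else s["position"],s["tool_rot"])
print("bar pred",[proj(c,p,T).round(0).tolist() for p in([.556,.049,.2],[.487,.061,.2],[.625,.037,.2])])
```

```text
[[-0.0, -0.945, -0.328, 0.084], [1.0, 0.0, -0.0, -0.0], [0.0, -0.328, 0.945, -0.166], [0.0, 0.0, 0.0, 1.0]] 384.9434552450718 318.92015152374154 237.15731597754873 [0.5436 0.0649 0.3097] [-3.14885582e-04  8.82509986e-02  9.96098218e-01  4.15794883e-05]
bar pred [[301.0, 242.0], [299.0, 148.0], [303.0, 322.0]]
```

View pics/w1.png

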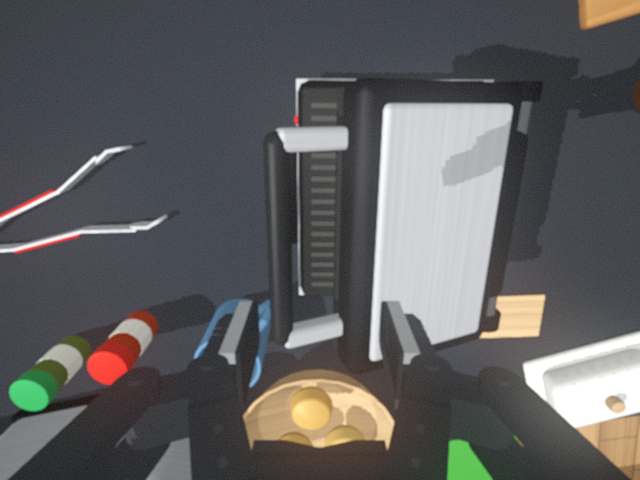

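The wrist view shows the handle bar running from (279,140) to (284,338), parallel to the image column axis, with the finger pads pointing just right of it at (240..400,300+).

Run:
```python
from h import *
s=bot.sense();c=cams.capture("wrist");T=wristT(c,s)
H=np.array([.593,.251,.116]);ax=np.array([.179,.984,0]);ay=np.array([-.984,.179,0])
for z in(.18,.19,.2,.21,.22):
    p=ray(c,281.5,240,z,T);q0=ray(c,279,150,z,T);q1=ray(c,284,330,z,T)
    d=p-H;print(z,p.round(4),"rel",(d@ax).round(4),"expect",-np.sqrt(.222**2-(z-.116)**2).round(4),"len",np.linalg.norm(q1-q0).round(3),"y",(q0-H)@ay,(q1-H)@ay)
# grill front corner left (lip) visible at 297,80
print(ray(c,297,79,.035,T))
```

```text
0.18 [0.5586 0.0317 0.18  ] rel -0.222 expect -0.2126 len 0.157 y 0.06666045635177824 -0.09015493904192366
0.19 [0.5552 0.0333 0.19  ] rel -0.221 expect -0.2093 len 0.151 y 0.06778369669761303 -0.08372934462639552
0.2 [0.5519 0.0349 0.2   ] rel -0.2199 expect -0.2055 len 0.146 y 0.06890693704344776 -0.07730375021086737
0.21 [0.5486 0.0366 0.21  ] rel -0.2189 expect -0.2011 len 0.141 y 0.0700301773892825 -0.07087815579533933
0.22 [0.5453 0.0382 0.22  ] rel -0.2179 expect -0.1961 len 0.136 y 0.07115341773511728 -0.06445256137981117
[0.43211099 0.06145576 0.035     ]
```

>>> drive_tool([
  [[-1.1,-2.8,3],[0,0,0]],
  [[-1.1,-2.8,6],[0,0,0]],
  [[-1.1,-2.8,8],[0,0,0]],
  [[-1.1,-2.8,10],[0,0,0]],
  [[-1.1,-2.8,11.5],[0,0,0]],
  [[-1.1,-2.8,12.2],[0,0,0]],
  [[-1.1,-2.8,12.2],[0,0,0]],
], claw=4)

```text
clock: 2.65
position: [0.5486, 0.0364, 0.1869]
tool_rot: [-0.001, 0.087, 0.996, -0.0]
wrist_force: [0.0, 0.4, 0.1]
gripper_width: 0.0401
gripper_force: 0.0
```

>>> drive_tool([
  [[0,0,0],[0,0,0]],
  [[0,0,0],[0,0,0]],
  [[0,0,0],[0,0,0]],
  [[0,0,0],[0,0,0]],
  [[0,0,0],[0,0,0]],
  [[0,0,0],[0,0,0]],
], claw=1, force=30)

```text
clock: 3.15
position: [0.5498, 0.034, 0.1897]
tool_rot: [0.001, 0.088, 0.996, -0.001]
wrist_force: [-3.5, -9.1, 4.9]
gripper_width: 0.0099
gripper_force: 5.9
```

Run:
```python
from h import *
c=cams.capture("wrist")["color"];s=cams.capture("scene")["color"]
B=cv2.resize(s[130:250,280:400],(480,480),interpolation=cv2.INTER_CUBIC)
A=cv2.resize(c,(320,240));A2=cv2.resize(c[100:400,160:480],(320,240))
cv2.imwrite("pics/b.png",np.hstack([np.vstack([A,A2]),B]))
```

```text
(no output)
```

View pics/b.png

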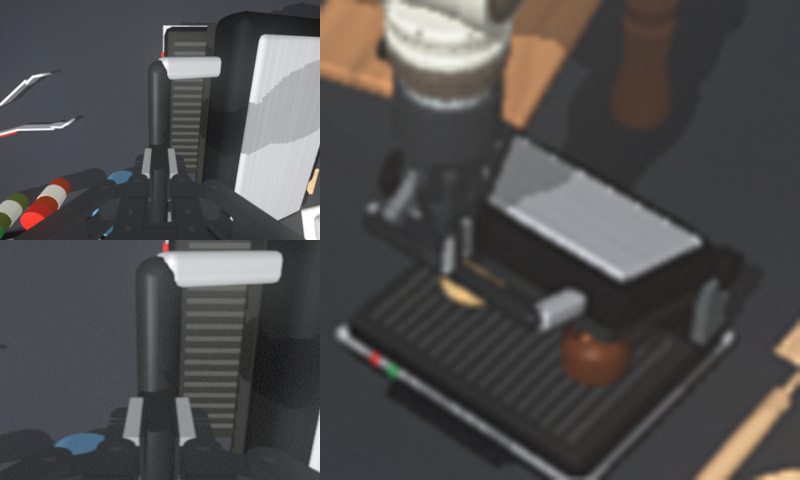

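Run:
```python
from h import *
s=bot.sense();c=cams.capture("wrist");T2=wristT(c,s)
s1=dict(position=np.array([.5436,.0649,.3097]),tool_rot=np.array([-3.1e-4,.08825,.9961,0]));T1=wristT(c,s1)
for a,b in[((276,134),(312,121)),((277,127),(325,115))]:
    print(tri({**c,"T":T1},a,{**c,"T":T2},b))
print({k:np.round(v,3).tolist() for k,v in s.items()})
for z in(.16,.17,.18,.19): print(z,ray(c,311,200,z,T2).round(4))
```

```text
(array([0.47460139, 0.0447039 , 0.18405398]), np.float64(0.0025476797431530835))
(array([0.47050313, 0.05018102, 0.21521306]), np.float64(0.0008944711497863831))
{'clock': 3.25, 'qpos': [0.063, 0.081, 0.131, 1.62, -0.003, 0.241], 'dq': [-0.001, -0.001, -0.001, 0.001, 0.0, -0.0], 'joint_efforts': [4.651, -49.009, 45.589, -1.594, 2.416, -0.006], 'position': [0.55, 0.034, 0.19], 'tool_rot': [0.001, 0.088, 0.996, -0.001], 'wrist_force': [-2.527, -7.994, 5.038], 'torque': [-1.845, 0.655, -0.036], 'gripper_force': 5.932, 'gripper_width': 0.01}
0.16 [0.5129 0.0362 0.16  ]
0.17 [0.5105 0.0369 0.17  ]
0.18 [0.5081 0.0375 0.18  ]
0.19 [0.5058 0.0382 0.19  ]
```

The view shows the bar passing at the fingertips rather than between the pads: the bar is lower (about z 0.178) than estimated. I reopen, go deeper and regrip.

>>> drive_tool([
  [[0,0,0],[0,0,0]],
  [[0,0,0],[0,0,0]],
  [[0,0,0],[0,0,0]],
  [[0,-0.3,0],[0,0,0]],
  [[0,-0.3,0.8],[0,0,0]],
  [[0,-0.3,1.6],[0,0,0]],
  [[0,-0.3,2.5],[0,0,0]],
  [[0,-0.3,2.5],[0,0,0]],
], claw=4)

```text
clock: 3.97
position: [0.5481, 0.0325, 0.1601]
tool_rot: [-0.002, 0.088, 0.996, -0.0]
wrist_force: [-0.5, -0.1, -1.6]
gripper_width: 0.0399
gripper_force: 0.0
```

>>> drive_tool([
  [[0,0,0],[0,0,0]],
  [[0,0,0],[0,0,0]],
  [[0,0,0],[0,0,0]],
  [[0,0,0],[0,0,0]],
  [[0,0,0],[0,0,0]],
  [[0,0,0],[0,0,0]],
], claw=1, force=30)

```text
clock: 4.47
position: [0.5491, 0.0336, 0.1627]
tool_rot: [-0.0, 0.088, 0.996, 0.001]
wrist_force: [-0.1, 4.7, -3.9]
gripper_width: 0.0167
gripper_force: 30.1
```

```bash
python3 -c "
import numpy as np
a0=.29
for a in np.r_[.33:.78:.04]: print(round(a,2),'y',round(22.2*(np.cos(a0)-np.cos(a)),2),'z',round(-22.2*(np.sin(a)-np.sin(a0)),2))"
```

```text
0.33 y 0.27 z -0.85
0.37 y 0.58 z -1.68
0.41 y 0.91 z -2.5
0.45 y 1.28 z -3.31
0.49 y 1.69 z -4.1
0.53 y 2.12 z -4.87
0.57 y 2.58 z -5.63
0.61 y 3.08 z -6.37
0.65 y 3.6 z -7.09
0.69 y 4.15 z -7.78
0.73 y 4.73 z -8.46
0.77 y 5.34 z -9.11
```

>>> drive_tool([
  [[0,0.3,-0.85],[0,0,0]],
  [[0,0.6,-1.7],[0,0,0]],
  [[0,0.9,-2.5],[0,0,0]],
  [[0,1.3,-3.3],[0,0,0]],
  [[0,1.7,-4.1],[0,0,0]],
  [[0,2.1,-4.9],[0,0,0]],
  [[0,2.6,-5.6],[0,0,0]],
  [[0,3.1,-6.4],[0,0,0]],
  [[0,3.6,-7.1],[0,0,0]],
  [[0,4.15,-7.8],[0,0,0]],
  [[0,4.7,-8.5],[0,0,0]],
  [[0,5.3,-9.1],[0,0,0]],
], force=40)

```text
clock: 5.47
position: [0.5581, 0.0902, 0.2474]
tool_rot: [-0.005, 0.086, 0.996, 0.004]
wrist_force: [5.6, 20.0, -36.0]
gripper_width: 0.0164
gripper_force: 40.4
```

Run:
```python
from h import *
s=bot.sense();print({k:np.round(v,3).tolist() for k,v in s.items()})
c=cams.capture("wrist")["color"];s=cams.capture("scene")["color"]
B=cv2.resize(s[110:250,270:410],(480,480),interpolation=cv2.INTER_CUBIC)
A=cv2.resize(c,(320,240));A2=cv2.resize(c[100:400,160:480],(320,240))
cv2.imwrite("pics/b2.png",np.hstack([np.vstack([A,A2]),B]))
```

```text
{'clock': 5.467, 'qpos': [0.155, 0.153, 0.323, 1.75, 0.009, 0.327], 'dq': [0.112, 0.099, 0.254, 0.167, -0.012, 0.121], 'joint_efforts': [-16.096, -84.157, 63.005, 5.078, -6.475, -0.307], 'position': [0.558, 0.09, 0.247], 'tool_rot': [-0.005, 0.086, 0.996, 0.004], 'wrist_force': [5.641, 19.974, -35.988], 'torque': [3.783, -1.017, -0.2], 'gripper_force': 40.427, 'gripper_width': 0.016}
```

The reading shows the arc radius pulling inward (a0 was about 0.36, not 0.29; bar deeper in the pads); I refit the arc and continue.

```bash
python3 -c "
import numpy as np
a0=.36
for a in np.r_[.83:1.26:.04]: print(round(a,2),'y',round(22.2*(np.cos(a0)-np.cos(a))-5.3,2),'z',round(-22.2*(np.sin(a)-np.sin(a0))+9.1,2))"
```

```text
0.83 y 0.49 z 0.54
0.87 y 1.16 z -0.05
0.91 y 1.85 z -0.61
0.95 y 2.56 z -1.14
0.99 y 3.3 z -1.64
1.03 y 4.05 z -2.11
1.07 y 4.82 z -2.55
1.11 y 5.61 z -2.96
1.15 y 6.41 z -3.34
1.19 y 7.23 z -3.69
1.23 y 8.06 z -4.0
```

>>> drive_tool([
  [[0,0.5,0.5],[0,0,0]],
  [[0,1.2,-0.05],[0,0,0]],
  [[0,1.85,-0.6],[0,0,0]],
  [[0,2.6,-1.1],[0,0,0]],
  [[0,3.3,-1.6],[0,0,0]],
  [[0,4.05,-2.1],[0,0,0]],
  [[0,4.8,-2.55],[0,0,0]],
  [[0,5.6,-2.95],[0,0,0]],
  [[0,6.4,-3.3],[0,0,0]],
  [[0,7.2,-3.7],[0,0,0]],
  [[0,8.0,-4.0],[0,0,0]],
])

```text
clock: 6.48
position: [0.572, 0.1639, 0.294]
tool_rot: [-0.001, 0.088, 0.996, -0.0]
wrist_force: [-3.8, -2.3, -13.1]
gripper_width: 0.0161
gripper_force: 39.7
```

Run:
```python
import numpy as np
from h import *
s=bot.sense();print({k:np.round(v,3).tolist() for k,v in s.items()})
p=s["position"];q=np.array([.558,.0902,.2474]);a=np.array([.5491,.0336,.1627])
ax=np.array([.175,.984])
P=[(np.dot(x[:2]-a[:2],ax),x[2]-a[2]) for x in(a,q,p)];print(np.round(P,4))
(x1,y1),(x2,y2),(x3,y3)=P
A=2*np.array([[x2-x1,y2-y1],[x3-x1,y3-y1]]);b=[x2**2+y2**2,x3**2+y3**2];C=np.linalg.solve(A,b);print("center",C,np.hypot(*C))
for x in P:print(np.arctan2(x[1]-C[1],C[0]-x[0]))
d=np.array(P[2])-P[1];L=np.hypot(*d);am=np.arctan2(d[0],d[1]);D=2*np.arcsin(L/.444);print("a",am-D/2,am+D/2)
```

```text
{'clock': 6.483, 'qpos': [0.279, 0.259, 0.541, 1.855, -0.0, 0.455], 'dq': [0.146, 0.148, 0.253, 0.104, -0.001, 0.145], 'joint_efforts': [-0.26, -65.879, 48.845, -2.837, 0.646, -0.345], 'position': [0.572, 0.164, 0.294], 'tool_rot': [-0.001, 0.088, 0.996, -0.0], 'wrist_force': [-3.804, -2.269, -13.101], 'torque': [-0.849, 1.051, -0.045], 'gripper_force': 39.657, 'gripper_width': 0.016}
[[0.     0.    ]
 [0.0573 0.0847]
 [0.1323 0.1313]]
center [ 0.21305447 -0.08231214] 0.2284020449679034
0.3686780908698231
0.820108687816818
1.2092231240169122
a 0.814422942263072 1.2149088695706585
```

>>> drive_tool([
  [[0,0.7,-0.2],[0,0,0]],
  [[0,1.5,-0.45],[0,0,0]],
  [[0,2.4,-0.7],[0,0,0]],
  [[0,3.2,-0.85],[0,0,0]],
  [[0,4.1,-1.0],[0,0,0]],
  [[0,4.9,-1.1],[0,0,0]],
  [[0,5.6,-1.2],[0,0,0]],
  [[0,6.3,-1.25],[0,0,0]],
  [[0,7.0,-1.3],[0,0,0]],
  [[0,7.6,-1.3],[0,0,0]],
  [[0,8.1,-1.25],[0,0,0]],
  [[0,8.5,-1.25],[0,0,0]],
])

```text
clock: 7.48
position: [0.587, 0.2451, 0.3088]
tool_rot: [0.001, 0.088, 0.996, -0.002]
wrist_force: [-8.6, -31.7, 3.6]
gripper_width: 0.016
gripper_force: 40.2
```

>>> drive_tool([
  [[0,0.2,0],[0,0,0]],
  [[0,0.5,0],[0,0,0]],
  [[0,0.7,0],[0,0,0]],
  [[0,0.7,0],[0,0,0]],
])

```text
clock: 7.82
position: [0.587, 0.245, 0.3087]
tool_rot: [0.0, 0.091, 0.996, -0.008]
wrist_force: [-15.3, -49.0, 4.0]
gripper_width: 0.0162
gripper_force: 40.9
```

>>> drive_tool([
  [[0,-0.7,0],[0,0,0]],
  [[0,-0.9,0],[0,0,0]],
  [[0,-0.9,0],[0,0,0]],
  [[0,-0.9,0],[0,0,0]],
])

```text
clock: 8.15
position: [0.587, 0.2448, 0.3087]
tool_rot: [0.002, 0.088, 0.996, 0.0]
wrist_force: [-4.1, -5.7, 5.1]
gripper_width: 0.0161
gripper_force: 41.1
```

>>> drive_tool([
  [[0,0,0],[0,0,0]],
  [[0,0,0],[0,0,0]],
  [[0,0,0],[0,0,0]],
  [[0,0,0],[0,0,0]],
  [[0,0,-2],[0,0,0]],
  [[0,0,-4],[0,0,0]],
  [[0,0,-6],[0,0,0]],
  [[0,0,-6.5],[0,0,0]],
  [[0,0,-6.5],[0,0,0]],
], claw=5)

```text
clock: 8.9
position: [0.5874, 0.2457, 0.3729]
tool_rot: [0.001, 0.088, 0.996, 0.001]
wrist_force: [0.2, -0.1, 0.8]
gripper_width: 0.0502
gripper_force: 0.0
```

Run:
```python
from h import *
s=cams.capture("scene")["color"];t=cams.capture("top")["color"]
B=cv2.resize(s[80:260,270:410],(373,480),interpolation=cv2.INTER_CUBIC)
A=cv2.resize(t[190:310,200:305],(420,480),interpolation=cv2.INTER_CUBIC)
cv2.imwrite("pics/d.png",np.hstack([A,B]))
```

```text
(no output)
```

View pics/d.png

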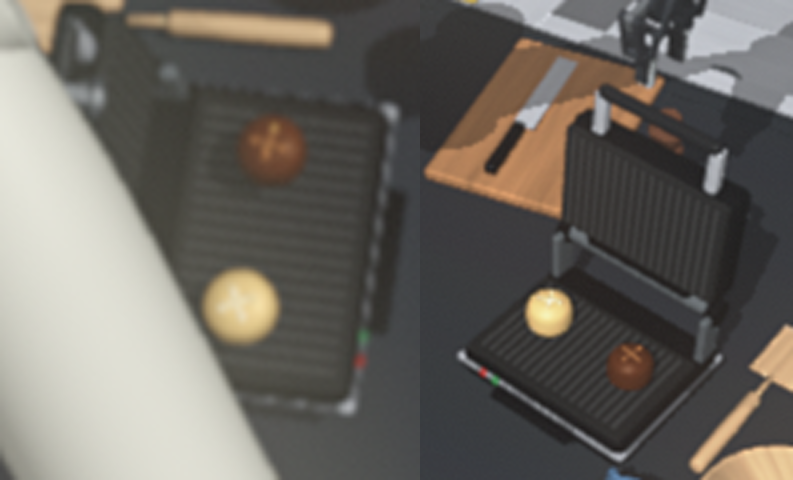

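The picture shows the lid upright at its stop, dark roll at top-crop (272,149) / scene-crop (630,367), pale roll at (241,305) / (550,311).

Run:
```python
from h import *
t=cams.capture("top");s=cams.capture("scene")
C=lambda x,y:(200+x/4,190+y/4)
D=lambda x,y:(270+(x-420)/2.664,80+y/2.667)
for n,a,b in[("dark",C(272,149),D(630,367)),("pale",C(241,305),D(550,311)),("cornL",C(348,405),D(462,355)),("cornR",C(390,108),D(621,458))]:
    print(n,[np.round(v,4) for v in tri(t,a,s,b)],ray(t,*a,.085).round(4))
print("mug",ray(t,327,198,.095).round(3),"spat handle",ray(t,283,197,.01).round(3))
# tongs from scene and top: bright/red vs dark counter
for c,n,box in((t,"top",(335,235,440,290)),(s,"scene",(225,255,300,360))):
    x0,y0,x1,y1=box;g=c["color"][y0:y1,x0:x1].max(2);m=(g>np.median(g)+28).astype(np.uint8)
    k,l,st,ce=cv2.connectedComponentsWithStats(m);print(n,[(st[i].tolist()) for i in range(1,k) if st[i,4]>6])
    ys,xs=np.nonzero(m);P=np.array([ray(c,x+x0,y+y0,.013)[:2] for x,y in zip(xs,ys)])
    ax=np.array([-.163,.987]);o=np.array([.54,-.309]);u=(P-o)@ax;v=(P-o)@np.array([-ax[1],ax[0]])
    for lo in np.arange(-.13,.16,.02):
        q=(u>=lo)&(u<lo+.02)
        if q.sum():print(round(lo+.01,2),"min %.3f max %.3f"%(v[q].min(),v[q].max()))
```

```text
dark [array([0.6388, 0.1115, 0.0761]), np.float64(0.0029)] [0.6354 0.1098 0.085 ]
pale [array([0.5134, 0.1403, 0.0796]), np.float64(0.0044)] [0.5108 0.1383 0.085 ]
cornL [array([0.4347, 0.0611, 0.0328]), np.float64(0.0021)] [0.4275 0.0575 0.085 ]
cornR [array([0.6785, 0.0165, 0.0327]), np.float64(0.0019)] [0.6641 0.0143 0.085 ]
mug [ 0.719 -0.083  0.095] spat handle [0.756 0.062 0.01 ]
top [[11, 10, 79, 36, 580]]
-0.1 min 0.004 max 0.013
-0.08 min -0.010 max 0.012
-0.06 min -0.016 max 0.018
-0.04 min -0.021 max 0.025
-0.02 min -0.028 max 0.031
0.0 min -0.029 max 0.032
0.02 min -0.030 max 0.034
0.04 min -0.033 max 0.035
0.06 min -0.033 max 0.036
0.08 min -0.036 max 0.039
0.1 min -0.044 max 0.045
0.12 min -0.049 max 0.052
0.14 min -0.053 max 0.054
0.16 min -0.052 max 0.053
scene [[10, 11, 53, 76, 645], [69, 74, 6, 29, 133], [13, 88, 2, 5, 7]]
-0.12 min -0.005 max 0.004
-0.1 min -0.009 max 0.008
-0.08 min -0.177 max 0.011
-0.06 min -0.176 max 0.018
-0.04 min -0.168 max 0.023
-0.02 min -0.161 max 0.030
0.0 min -0.153 max 0.030
0.02 min -0.029 max 0.032
0.04 min -0.031 max 0.035
0.06 min -0.033 max 0.035
0.08 min -0.041 max 0.037
0.1 min -0.046 max 0.046
0.12 min -0.050 max 0.052
0.14 min -0.053 max 0.054
0.16 min -0.050 max 0.055
```

>>> drive_tool([
  [[-0.5,-4,0],[0,0,0]],
  [[-0.9,-8,0],[0,0,5]],
  [[-1.3,-12,0],[0,0,12]],
  [[-1.7,-16,0],[0,0,19]],
  [[-2.1,-20,0],[0,0,26]],
  [[-2.5,-24,0],[0,0,33]],
  [[-2.8,-28,0],[0,0,40]],
  [[-3.2,-32,0],[0,0,47]],
  [[-3.6,-36,1],[0,0,54]],
  [[-4.0,-40,3],[0,0,61]],
  [[-4.4,-44,6],[0,0,68]],
  [[-4.6,-47.5,8],[0,0,70.5]],
], claw=7.5)

```text
clock: 10.1
position: [0.5492, -0.2233, 0.2948]
tool_rot: [-0.0, 0.649, 0.76, -0.0]
wrist_force: [2.4, -0.6, -0.8]
gripper_width: 0.0749
gripper_force: 0.0
```

>>> drive_tool([
  [[0,0,3],[0,0,0]],
  [[0,0,6],[0,0,0]],
  [[0,0,9],[0,0,0]],
  [[0,0,11],[0,0,0]],
  [[0,0,11],[0,0,0]],
  [[0,0,11],[0,0,0]],
])

```text
clock: 10.6
position: [0.549, -0.2213, 0.1858]
tool_rot: [-0.001, 0.647, 0.763, -0.0]
wrist_force: [0.7, -0.5, 1.2]
gripper_width: 0.0753
gripper_force: 0.0
```

Run:
```python
from h import *
s=bot.sense();c=cams.capture("wrist");cv2.imwrite("pics/w2.png",c["color"])
T=wristT(c,s);print(s["position"],s["tool_rot"])
ax=np.array([-.163,.987,0]);o=np.array([.538,-.304,.013])
print([proj(c,o+ax*u,T).round(0).tolist() for u in(-.1,-.045,0,.045)])
```

```text
[ 0.54896187 -0.22131513  0.18582218] [-1.16546666e-03  6.46675595e-01  7.62764161e-01 -3.89915270e-04]
[[296.0, 369.0], [295.0, 323.0], [294.0, 283.0], [293.0, 239.0]]
```

View pics/w2.png

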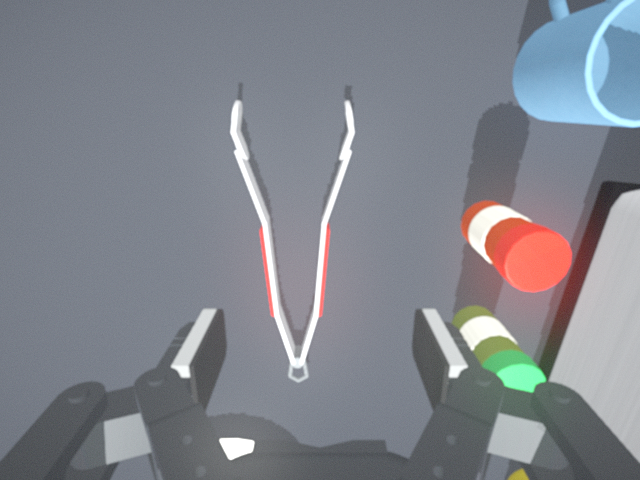

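The wrist view shows the tongs clearly: red sleeves spanning (261,228)–(272,316) and (329,226)–(322,315), rivet near (297,362), tip ends at (238,102) and (348,101).

Run:
```python
from h import *
s=bot.sense();c=cams.capture("wrist");T=wristT(c,s)
R_=T[:3,:3];z=.022
f=lambda u,v,z=.022:ray(c,u,v,z,T)
sl=[f(261,228),f(272,316),f(329,226),f(322,315)];tips=(f(238,102)+f(348,101))/2;riv=f(297,362)
g=sum(sl)/4;print("sleeve centre",g.round(4),"front/back mids",((sl[0]+sl[2])/2).round(4),((sl[1]+sl[3])/2).round(4),"len",np.linalg.norm(sl[0]-sl[1]))
print("tips",tips.round(4),"riv",riv.round(4),"span",np.linalg.norm(tips-riv),"sleeve from riv",np.linalg.norm(g-riv))
d=tips-riv;yaw=np.degrees(np.arctan2(d[1],d[0]));print("yaw",yaw)
q=s["tool_rot"];M=R.from_quat([q[1],q[2],q[3],q[0]]).as_matrix()
print("tool y yaw",np.degrees(np.arctan2(M[1,1],M[0,1])),"x yaw",np.degrees(np.arctan2(M[1,0],M[0,0])))
t=g.copy();t[2]=.004;print("shift",M.T@(t-s["position"]))
for n,u,v in(("jar",535,255),("herb",520,370)):print(n,f(u,v,.098))
```

```text
sleeve centre [ 0.5398 -0.2907  0.022 ] front/back mids [ 0.5323 -0.2458  0.022 ] [ 0.5473 -0.3355  0.022 ] len 0.0908643069717346
tips [ 0.5154 -0.1403  0.022 ] riv [ 0.5552 -0.3894  0.022 ] span 0.25229049902798456 sleeve from riv 0.09993289005721633
yaw 99.08313972056429
tool y yaw 9.418583378096681 x yaw 99.41858166348383
shift [-0.06646906 -0.02119966  0.1834881 ]
jar [ 0.70512492 -0.2137616   0.098     ]
herb [ 0.72743445 -0.31011164  0.098     ]
```

>>> drive_tool([
  [[-3,-1,2],[0,0,0]],
  [[-6.65,-2.1,5],[0,0,0]],
  [[-6.65,-2.1,8.5],[0,0,0]],
  [[-6.65,-2.1,12],[0,0,0]],
  [[-6.65,-2.1,14.5],[0,0,0]],
  [[-6.65,-2.1,16.5],[0,0,0]],
  [[-6.65,-2.1,17.5],[0,0,0]],
  [[-6.65,-2.1,18.2],[0,0,0]],
  [[-6.65,-2.1,18.4],[0,0,0]],
  [[-6.65,-2.1,18.4],[0,0,0]],
])

```text
clock: 11.53
position: [0.5409, -0.291, 0.0039]
tool_rot: [0.001, 0.647, 0.763, 0.0]
wrist_force: [0.1, 0.0, -0.1]
gripper_width: 0.0749
gripper_force: 0.0
```

>>> drive_tool([
  [[0,0,0],[0,0,0]],
  [[0,0,0],[0,0,0]],
  [[0,0,0],[0,0,0]],
  [[0,0,0],[0,0,0]],
  [[0,0,0],[0,0,0]],
  [[0,0,0],[0,0,0]],
], claw=4.9, force=30)

```text
clock: 12.03
position: [0.5402, -0.2908, 0.0029]
tool_rot: [0.0, 0.647, 0.763, 0.0]
wrist_force: [0.3, 0.4, 0.4]
gripper_width: 0.049
gripper_force: 0.0
```

Run:
```python
from h import *
s=bot.sense();print(s["gripper_force"],s["gripper_width"])
c=cams.capture("wrist")["color"];cv2.imwrite("pics/w3.png",c)
```

```text
0.0 0.04903955838348379
```

View pics/w3.png

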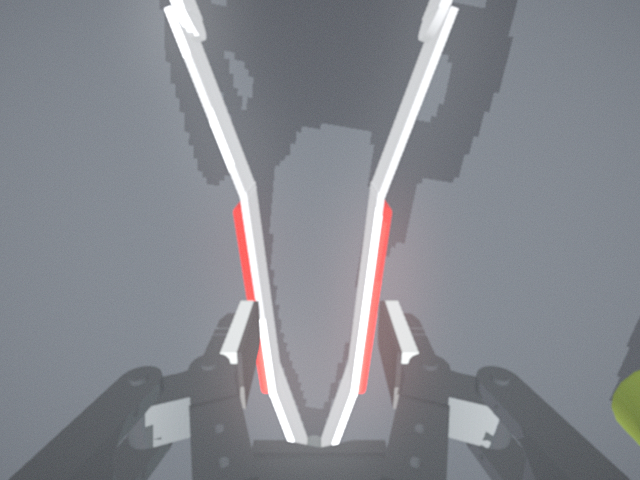

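The view shows the pads' ends hovering above the sleeves (pads about 32 mm short of the nominal TCP, agreeing with the bar having sat 32 mm behind it), with the tongs about 2 mm left of the pads' middle. I go lower with care.

>>> drive_tool([
  [[0,-0.2,0],[0,0,0]],
  [[0,-0.2,0],[0,0,0]],
  [[0,-0.2,0],[0,0,0]],
  [[0,-0.2,0.4],[0,0,0]],
  [[0,-0.2,0.8],[0,0,0]],
  [[0,-0.2,1.2],[0,0,0]],
  [[0,-0.2,1.5],[0,0,0]],
  [[0,-0.2,1.5],[0,0,0]],
], claw=7.2)

```text
clock: 12.75
position: [0.5377, -0.2908, -0.0135]
tool_rot: [-0.001, 0.647, 0.763, -0.0]
wrist_force: [0.0, 0.4, 0.3]
gripper_width: 0.0718
gripper_force: 0.0
```

>>> drive_tool([
  [[0,0,0.3],[0,0,0]],
  [[0,0,0.6],[0,0,0]],
  [[0,0,0.8],[0,0,0]],
  [[0,0,0.8],[0,0,0]],
])

```text
clock: 13.08
position: [0.538, -0.2909, -0.0209]
tool_rot: [-0.0, 0.647, 0.763, -0.0]
wrist_force: [-0.6, 0.3, 0.8]
gripper_width: 0.0723
gripper_force: 0.0
```

>>> drive_tool([
  [[0,0,0],[0,0,0]],
  [[0,0,0],[0,0,0]],
  [[0,0,0],[0,0,0]],
  [[0,0,0],[0,0,0]],
  [[0,0,0],[0,0,0]],
], claw=5.0, force=30)

```text
clock: 13.5
position: [0.5388, -0.2913, -0.0195]
tool_rot: [0.001, 0.647, 0.763, 0.0]
wrist_force: [0.3, 0.5, 5.7]
gripper_width: 0.0497
gripper_force: 6.4
```

Run:
```python
from h import *
c=cams.capture("wrist")["color"];cv2.imwrite("pics/w4.png",c)
```

```text
(no output)
```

View pics/w4.png

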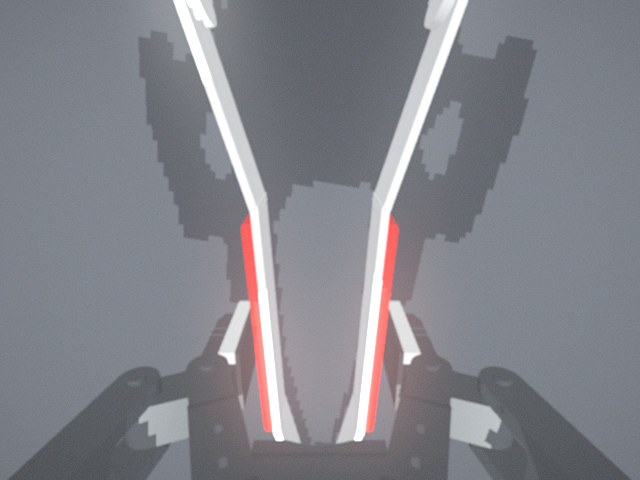

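Both pads now hold the sleeves near their middle (49.7 mm, 6.4 N), tongs straight in the picture. Lift.

>>> drive_tool([
  [[0,0,-0.5],[0,0,0]],
  [[0,0,-1.2],[0,0,0]],
  [[0,0,-2.2],[0,0,0]],
  [[0,0,-3.5],[0,0,0]],
  [[0,0,-5],[0,0,0]],
  [[0,0,-7],[0,0,0]],
  [[0,0,-9],[0,0,0]],
  [[0,0,-11],[0,0,0]],
  [[0,0,-13],[0,0,0]],
  [[0,0,-14.5],[0,0,0]],
  [[0,0,-15],[0,0,0]],
  [[0,0,-15],[0,0,0]],
])

```text
clock: 14.55
position: [0.5389, -0.2915, 0.132]
tool_rot: [0.002, 0.647, 0.763, 0.0]
wrist_force: [0.1, -0.3, -1.8]
gripper_width: 0.05
gripper_force: 5.1
```

>>> drive_tool([
  [[1,0.4,0],[0,0,1]],
  [[3,1.2,0],[0,0,4]],
  [[5.5,2.1,0],[0,0,7]],
  [[8,3.1,0],[0,0,10]],
  [[10.5,4,0],[0,0,13]],
  [[13,5,0],[0,0,16]],
  [[15.5,6,0],[0,0,19]],
  [[18,7,0],[0,0,22]],
  [[20,7.7,0],[0,0,25]],
  [[21.5,8.3,0],[0,0,27]],
  [[22.5,8.7,0],[0,0,27.4]],
  [[22.5,8.7,0],[0,0,27.4]],
])

```text
clock: 15.55
position: [0.587, -0.0528, 0.1285]
tool_rot: [-0.001, 0.808, 0.589, -0.0]
wrist_force: [0.5, -0.5, -1.9]
gripper_width: 0.0502
gripper_force: 5.1
```

Run:
```python
from h import *
s=bot.sense();print({k:np.round(s[k],3).tolist() for k in("clock","position","tool_rot","wrist_force","gripper_width","gripper_force")})
c=cams.capture("wrist");cv2.imwrite("pics/w5.png",c["color"]);sc=cams.capture("scene");cv2.imwrite("pics/s5.png",sc["color"])
T=wristT(c,s);print("roll pred",proj(c,[.637,.111,.083],T))
b,g,r=[c["color"][:,:,i].astype(int) for i in range(3)]
m=((r-b>35)&(r-g>15)&(r<200)).astype(np.uint8)
k,l,st,ce=cv2.connectedComponentsWithStats(m)
for i in range(1,k):
    if st[i,4]>150:print(st[i],ce[i].round(0))
w=(c["color"].min(2)>170).astype(np.uint8)
for row in range(0,200,20):
    x=np.nonzero(w[row])[0];print(row,x.min() if len(x) else None,x.max() if len(x) else None,len(x))
```

```text
{'clock': 15.55, 'position': [0.587, -0.053, 0.128], 'tool_rot': [-0.001, 0.808, 0.589, -0.0], 'wrist_force': [0.532, -0.452, -1.903], 'gripper_width': 0.05, 'gripper_force': 5.069}
roll pred [ 311.80551646 -102.84947102]
[ 621    0   19  110 1557] [632.  47.]
[478 326  54  42 943] [498. 341.]
[ 517  367   88   82 1226] [550. 386.]
0 173 468 52
20 180 461 38
40 187 454 31
60 195 446 30
80 202 439 31
100 209 431 60
120 192 423 53
140 34 416 69
160 231 409 29
180 238 551 36
```

>>> drive_tool([
  [[1,-0.1,0],[0,0,0]],
  [[2.2,-0.2,0],[0,0,0]],
  [[3.3,-0.3,0],[0,0,0]],
  [[4.1,-0.3,0],[0,0,0]],
  [[4.1,-0.3,0],[0,0,0]],
  [[4.1,-0.3,0],[0,0,0]],
])

```text
clock: 16.15
position: [0.5972, -0.0144, 0.1296]
tool_rot: [0.0, 0.809, 0.588, -0.0]
wrist_force: [-0.8, -0.6, -0.4]
gripper_width: 0.05
gripper_force: 5.1
```

Run:
```python
from h import *
s=bot.sense();print(s["position"].round(4),s["gripper_width"],s["gripper_force"])
c=cams.capture("wrist");sc=cams.capture("scene");t=cams.capture("top")
T=wristT(c,s);print("roll pred",proj(c,[.637,.111,.083],T),proj(c,[.637,.111,.104],T))
b,g,r=[c["color"][:,:,i].astype(int) for i in range(3)]
m=((r-b>30)&(r-g>15)&(r<200)).astype(np.uint8)
k,l,st,ce=cv2.connectedComponentsWithStats(m)
for i in range(1,k):
    if st[i,4]>100:print(st[i],ce[i].round(0))
B=cv2.resize(sc["color"][120:270,250:400],(400,400),interpolation=cv2.INTER_CUBIC)
A=cv2.resize(t["color"][180:300,230:350],(400,400),interpolation=cv2.INTER_CUBIC)
W=cv2.resize(c["color"][:120],(800,150))
cv2.imwrite("pics/e.png",np.vstack([np.hstack([A,B]),W]))
```

```text
[ 0.5972 -0.0144  0.1296] 0.049990889239897314 5.068301750725368
roll pred [3.16462657e+02 2.68306735e-01] [316.1455761 -12.0660417]
[   0    0  127   84 2245] [99. 40.]
[ 262    0  116   58 4976] [320.  24.]
[488   0  36  39 233] [497.  20.]
[ 607    7   33  184 3000] [623.  95.]
[240 214  11  86 181] [245. 243.]
[379 215  21 173 334] [389. 293.]
[250 309  22 123 155] [257. 369.]
[490 363  37  19 177] [509. 369.]
```

View pics/e.png

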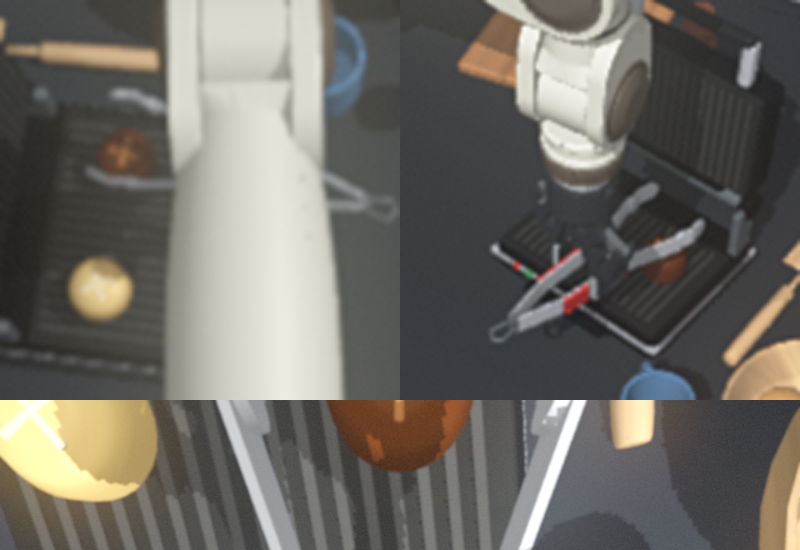

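The last picture shows the roll centred between the arms (wrist columns 262–378, arms symmetrical about 320), pale roll and everything else well clear. Descend round the roll.

>>> drive_tool([
  [[0.3,0,1],[0,0,0]],
  [[0.3,0,2.2],[0,0,0]],
  [[0.3,0,3.4],[0,0,0]],
  [[0.3,0,4.4],[0,0,0]],
  [[0.3,0,5.3],[0,0,0]],
  [[0.3,0,6.2],[0,0,0]],
  [[0.3,0,7],[0,0,0]],
  [[0.3,0,7.5],[0,0,0]],
  [[0.3,0,7.8],[0,0,0]],
  [[0.3,0,7.8],[0,0,0]],
  [[0.3,0,7.8],[0,0,0]],
])

```text
clock: 17.22
position: [0.5981, -0.0121, 0.052]
tool_rot: [0.0, 0.809, 0.588, 0.0]
wrist_force: [-0.2, -0.3, -1.0]
gripper_width: 0.0502
gripper_force: 5.1
```

Run:
```python
from h import *
s=bot.sense();print({k:np.round(s[k],4).tolist() for k in("position","wrist_force","torque","gripper_width","gripper_force")})
c=cams.capture("wrist")["color"];w=(c.min(2)>170).astype(np.uint8)
for row in range(0,120,20):
    x=np.nonzero(w[row,120:500])[0]+120;print(row,x.min() if len(x) else None,x.max() if len(x) else None,len(x))
sc=cams.capture("scene")["color"];b,g,r=[sc[:,:,i].astype(int) for i in range(3)]
m=((r>70)&(r-b>40)&(r-g>25)).astype(np.uint8);m[:,:330]=0;m[:195]=0;m[235:]=0;m[:,366:]=0
k,l,st,ce=cv2.connectedComponentsWithStats(m);print([(st[i].tolist(),ce[i].round(1).tolist()) for i in range(1,k) if st[i,4]>8])
```

```text
{'position': [0.5981, -0.0121, 0.052], 'wrist_force': [-0.1802, -0.2882, -1.0304], 'torque': [0.0142, -0.0345, 0.0141], 'gripper_width': 0.0502, 'gripper_force': 5.0685}
0 173 469 77
20 180 461 70
40 187 454 52
60 195 446 50
80 202 439 50
100 209 432 50
[([342, 209, 14, 17, 174], [348.4, 216.7])]
```

No contact, roll untouched. Close the tongs.

>>> drive_tool([
  [[0,0,0],[0,0,0]],
  [[0,0,0],[0,0,0]],
  [[0,0,0],[0,0,0]],
  [[0,0,0],[0,0,0]],
  [[0,0,0],[0,0,0]],
  [[0,0,0],[0,0,0]],
  [[0,0,0],[0,0,0]],
  [[0,0,0],[0,0,0]],
], claw=3.0, force=30)

```text
clock: 17.98
position: [0.5981, -0.0121, 0.0518]
tool_rot: [0.0, 0.809, 0.588, 0.0]
wrist_force: [1.2, 0.4, -0.2]
gripper_width: 0.0391
gripper_force: 32.8
```

>>> drive_tool([
  [[0,0,-0.3],[0,0,0]],
  [[0,0,-0.8],[0,0,0]],
  [[0,0,-1.6],[0,0,0]],
  [[0,0,-2.6],[0,0,0]],
  [[0,0,-3.8],[0,0,0]],
  [[0,0,-5],[0,0,0]],
  [[0,0,-6.3],[0,0,0]],
  [[0,0,-7.6],[0,0,0]],
  [[0,0,-8.8],[0,0,0]],
  [[0,0,-9.8],[0,0,0]],
  [[0,0,-10.5],[0,0,0]],
  [[0,0,-10.5],[0,0,0]],
])

```text
clock: 18.98
position: [0.5986, -0.0121, 0.1586]
tool_rot: [0.001, 0.809, 0.588, 0.001]
wrist_force: [0.7, 0.3, -1.8]
gripper_width: 0.039
gripper_force: 32.7
```

>>> drive_tool([
  [[0,0,0],[0,0,0]],
  [[0,0,0],[0,0,0]],
  [[0,0,0],[0,0,0]],
  [[0,0,0],[0,0,0]],
  [[0,0,0],[0,0,0]],
  [[0,0,0],[0,0,0]],
])

```text
clock: 19.48
position: [0.5978, -0.0121, 0.1564]
tool_rot: [-0.0, 0.809, 0.588, -0.0]
wrist_force: [0.2, -0.3, -1.2]
gripper_width: 0.0392
gripper_force: 32.7
```

Run:
```python
from h import *
s=bot.sense();print({k:np.round(s[k],4).tolist() for k in("clock","position","wrist_force","torque","gripper_width","gripper_force")})
sc=cams.capture("scene");b,g,r=[sc["color"][:,:,i].astype(int) for i in range(3)]
print("pred lifted",proj(sc,[.638,.112,.188]),"on plate",proj(sc,[.638,.112,.083]))
m=((r>70)&(r-b>40)&(r-g>25)).astype(np.uint8);m[:,:320]=0;m[:150]=0;m[235:]=0;m[:,372:]=0
k,l,st,ce=cv2.connectedComponentsWithStats(m);print([(st[i].tolist(),ce[i].round(1).tolist()) for i in range(1,k) if st[i,4]>8])
```

```text
{'clock': 19.4833, 'position': [0.5978, -0.0121, 0.1564], 'wrist_force': [0.2036, -0.345, -1.196], 'torque': [-0.0622, -0.0142, 0.0298], 'gripper_width': 0.0392, 'gripper_force': 32.7079}
pred lifted [350.51300218 193.12374425] on plate [348.38133076 216.10659419]
[([344, 186, 15, 16, 165], [350.2, 193.2])]
```

The roll shows at (350,193) in the scene view, exactly where it should be 10.5 cm up. Handing in.

```bash
python3 -c "
from station import hand_in
print(hand_in())"
```

```text
the job is handed in; nothing more can be done
None
```

The job is handed in: the lid is back at its stop and the tongs are holding the dark roll about 10.5 cm above the grill plate; the hand-in did not return a verdict.

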